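# Feel a heater well for a left-in spacer, then seat the sample jar

## Robot

A 6-joint arm with a two-finger parallel gripper is mounted at the origin on the work surface. World frame = base frame: x ahead of the robot, y to its left, z up, the work surface at z = 0. Lengths are in m, angles in degrees, forces in N, time in s.
With the tool pointing down it reaches from about 0.325 to 0.85 m from the base axis. Payload 4.4 kg.
Tool frame: the origin (TCP) lies between the finger pads; the fingertips stand 19 mm ahead of it and the grasp point (between the pads) is the TCP; z points along the fingers, y is the line along which they close (so a half turn about z gives the same grasp; the last joint's range is limited). The gripper opens to 94 mm and grips with 3 to 60 N. Pads are 16 mm wide; open, the fingers measure 119 mm over their backs; the gripper's body (75 mm by 177 mm) begins 78 mm behind the grasp point.
Start: joints at [60.304, 11.837, 88.321, -0, 79.842, -8.623], TCP at [0.207, 0.537, 0.224] pointing down, gripper open.
Joint ranges: [-156.59, 156.59], [-49.26, 127.26], [12.9, 141.05], [-63.56, 243.56], [4.71, 150.69], [-161.64, 161.64]. Speed limits (degrees/s): [159.86, 159.86, 180, 180, 180, 180].

## Interface

Orientations are given as [roll, pitch, yaw] about the fixed x, y, z axes, in that order (R = Rz(yaw) Ry(pitch) Rx(roll)).
In Python, from cell import * gives the robot as it stands. The module is installed in compiled form; this text tells all that it offers.
- The arm moves only by the tool move_arm, never from a script. Its argument "motion" is text: rows parted by semicolons, each of 5 numbers parted by spaces: the shift along the world's x, y, z normalised to -1 to 1, where 1 is 0.04 m, then the turn about the world's z normalised to -1 to 1, where 1 is 10 degrees, then the finger opening in mm, from 0 to 94. A call has 1 to 20 rows; each row shifts and turns the commanded pose from where the row before left it; what a row does not reach is not made up. A row lasts 1/8 s, in which the tool goes at most 62.5 mm and 10.7 degrees, less where a joint would pass 70% of its speed; a pose out of reach is approached as far as the arm can. A call with a number of a shift or a turn outside -1 to 1 is refused whole. A call with a gripper value outside its range is refused whole. The fingers move at their own pace and stop on an object; "force" is the grip in N (left out, the last holds). Time passes only in rows, so rows that do not move let the fingers close. It gives the time, the measured TCP pose, the force, the opening and the grip force at its end, in the units of the state.
- state(): the state, without advancing time (a new reading comes with each control period).
- read_camera(name): name is "scene" or "top" or "wrist"; returns the picture (384x512x3 uint8, blue, green, red); there is no depth.
- camera_model(name): a dict with "intrinsics" (3x3 intrinsics, pixels), "origin" and "attitude" of the camera in the world; the wrist camera has in their place "mount" (4x4, takes a point from camera to tool coordinates, whose origin is the TCP and whose axes are the flange's). Camera axes: x right, y down, z forward; pixel columns grow to the right and rows downward; lengths in m; the calibration is good to about 2 mm. A picture is of the moment at which its call begins: read the wrist's pose just before it. camera_model takes no time and is no camera call.
- hand_in(): hands the job in; it is judged then, once.
The state is a dict: "time_s": time; "joint_positions": joint angles; "qd": joint speeds; "effort": joint torques, N m; "tool_pos": TCP position; "ee_rot": TCP orientation; "ft_force": force on the tool from outside, world axes, zero at the start; "wrist_torque": the same for the moment, N m; "opening": finger opening in m; "gripper_force": force on a finger pad.
Only numpy, scipy, OpenCV 4.12 (cv2) and the standard library are available. Lean on these libraries where they do the work, as an engineer would, in place of code of your own. Each camera call takes 0.05 s, during which the arm holds its last target. There are 200 camera calls.

## Task

One of the two wells of the dry-block heater still has a spacer lying at its bottom from the last run. Before fetching anything, reach down into a well with the shut fingers and touch its bottom near the middle to find out which well is empty; then pick up the sample jar (the middle-sized amber jar) and stand it fully home in the empty well, upright and not dropped in. Leave the tall bottle standing where it is.

Things in the scene. Friction and masses are not known exactly. Their poses are not given: they have to be found in the camera images.
- sample_jar: The jar to seat: amber glass, paper label, white screw cap, upright. Body 54 mm across, 80 mm high, narrowing in its top 8 mm; the cap, to grip from above, is 50 mm across and spans 80 to 115 mm above the underside. About 0.22 kg. Origin: centre of the underside, z up. A like but squat jar (84 mm across, 68 high), not wanted, also stands nearby, its axis 100 mm or more away.
- tall_bottle: A bystander: slim amber bottle 48 mm across and 142 mm high in all, with a narrow white cap 28 mm across. Origin: centre of the underside, z up; its axis stands 100 mm or more from the sample jar's. To be left standing where it is.
- well_left (a point): Centre of the floor of the left well (larger y), z up, in the fixed heater: a white case 240 by 270 mm with a bare aluminium block on top (140 by 210 mm) that has two equal round wells, axes 100 mm apart, each 68 mm across and 50 mm deep. This point is 65 mm above the bench, the block's top 115 mm. It is the bare floor: if the spacer lies in this well, its flat top is 22 mm above this point.
- well_right (a point): Centre of the bare floor of the right well (smaller y), z up; the same as the left well. Exactly one of the two wells, either one, has the spacer lying loose on its floor: a flat grey plastic disc 58 mm across and 22 mm thick, which fills the well but for a 5 mm gap around. The fingertips meet its top, or the bare floor in the empty well.

How it is judged (in metres and radians):
On the way:
1. with the sample jar still out of the wells, the fingertips touch the bottom of a well (its floor or the spacer on it) near its middle (horizontal distance between sample_jar and well_left above 0.08 m and horizontal distance between sample_jar and well_right above 0.08 m and contact force between the fingers and anything else above 0.5 N and ((horizontal distance between the grasp point and well_left below 0.016 m and z of the grasp point in the frame of well_left below 0.055 m) or (horizontal distance between the grasp point and well_right below 0.016 m and z of the grasp point in the frame of well_right below 0.055 m))), for 0.05 s.
At the end, for the whole second after the job is handed in: The sample jar stands in the empty well, its underside within 8 mm of the well's floor and within 12 mm of the well's axis, upright within 0.12 rad and at rest; the tall bottle stands within 30 mm of where it was, upright within 0.17 rad (((horizontal distance between sample_jar and well_left below 0.012 m and z of sample_jar in the frame of well_left below 0.008 m) or (horizontal distance between sample_jar and well_right below 0.012 m and z of sample_jar in the frame of well_right below 0.008 m)) and angle between sample_jar's own z axis and vertical below 0.12 rad and linear speed of sample_jar below 0.02 m/s and angle between tall_bottle's own z axis and vertical below 0.17 rad and distance of tall_bottle from where it was at the start of the episode below 0.03 m); the robot touches nothing.
It fails at once if the sample jar is let go more than 30 mm above a well's floor, over or in the well (dropped in) (contact force between the fingers and sample_jar below 0.1 N and ((horizontal distance between sample_jar and well_left below 0.04 m and z of sample_jar in the frame of well_left above 0.03 m) or (horizontal distance between sample_jar and well_right below 0.04 m and z of sample_jar in the frame of well_right above 0.03 m))).
It fails at once if the tall bottle is knocked over (angle between tall_bottle's own z axis and vertical above 0.6 rad).
It also fails if it takes over 58 s, if anything falls off the work surface, if the arm or the gripper's body presses on something with over 40 N, if the wrist force passes 120 N, or if a joint passes its speed limit or range.

## Working session

There is one attempt and no reset: what is moved stays moved. The work goes in short steps, Python scripts to look and compute and a tool call to move; the robot and the scene stay as the last step left them, time stands still between calls to the robot, and variables do not carry over. Pictures are saved under pics/ and viewed, at most 10 in all, crops included, and the job is handed in when it is done.

Besides the shell and the picture viewer there is one more tool, called after "Request:" as name(argument=value, ...), one argument or row to a line, values as JSON. move_arm: Moves the arm, as the interface text tells. Scaled input: -1 to 1 covers 0.04 m each way for a shift and 10 degrees each way for a turn. Its arguments: {"type":"object","properties":{"motion":{"type":"string"},"force":{"type":"number"}},"required":["motion"]}

```bash
mkdir -p pics; python3 - <<'E'
from cell import *
import cv2
for n in("scene","top"):
    cv2.imwrite(f"pics/{n}.png",read_camera(n)); print(camera_model(n))
print(camera_model("wrist")); print(state())
E
```

```text
{'intrinsics': array([[390.82564284,   0.        , 254.89866347],
       [  0.        , 390.82564284, 199.51049121],
       [  0.        ,   0.        ,   1.        ]]), 'origin': array([1.1170144, 0.1682667, 0.7824678]), 'attitude': array([-138.06755237,    0.16490686,  112.956172  ])}
{'intrinsics': array([[449.0966905 ,   0.        , 255.60662448],
       [  0.        , 449.0966905 , 188.82583986],
       [  0.        ,   0.        ,   1.        ]]), 'origin': array([ 0.4657511 , -0.07551868,  0.99458105]), 'attitude': array([-175.65585501,    1.572371  ,  -88.48901541])}
{'intrinsics': array([[318.26760788,   0.        , 253.37709452],
       [  0.        , 318.26760788, 194.24032815],
       [  0.        ,   0.        ,   1.        ]]), 'mount': array([[ 5.06960509e-04, -9.70272907e-01, -2.42012870e-01,
         6.97243670e-02],
       [ 9.99999338e-01,  7.41928687e-04, -8.79759538e-04,
         4.18737331e-04],
       [ 1.03316314e-03, -2.42012264e-01,  9.70272640e-01,
        -1.60287320e-01],
       [ 0.00000000e+00,  0.00000000e+00,  0.00000000e+00,
         1.00000000e+00]])}
{'time_s': 0.1, 'joint_positions': array([ 6.03030509e+01,  1.18790929e+01,  8.83964928e+01,  9.56774307e-04,
        7.98404745e+01, -8.62286246e+00]), 'qd': array([-0.0149988 , -0.07362086, -0.17548043, -0.03683262, -0.1207724 ,
       -0.02536429]), 'effort': array([-6.19402399e-04, -3.71869075e+01, -2.82291949e+01,  7.00663542e-02,
        3.10972764e-02, -3.44124294e-05]), 'tool_pos': array([0.20641603, 0.53593777, 0.22341059]), 'ee_rot': array([-1.79885393e+02, -1.83316659e-02,  1.58925725e+02]), 'ft_force': array([ 0.16763987, -0.3512625 , -0.78751785]), 'wrist_torque': array([-0.04548902,  0.01717016, -0.00509885]), 'gripper_force': 0.0, 'opening': 0.09401154071210407}
```

View pics/top.png

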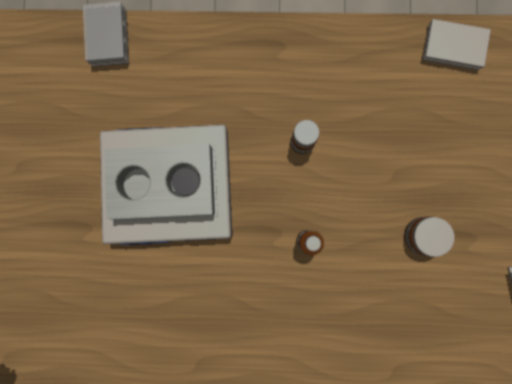

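View pics/scene.png

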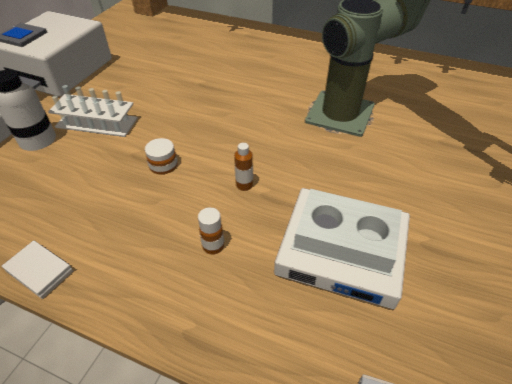

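The top view shows the wells at about (134,182) and (184,180), the sample jar cap at (306,132), the tall bottle at (313,243) and the squat jar at (434,237). In the scene view the jar is at (210,230) and the heater is at (345,245). Next I'll enlarge the top view.

```bash
cat > h.py <<'E'
import numpy as np, cv2
from cell import *
from scipy.spatial.transform import Rotation as R
def ray(n,uv,z):
    c=camera_model(n);A=R.from_euler('xyz',c['attitude'],degrees=True).as_matrix()
    d=A@np.linalg.inv(c['intrinsics'])@[uv[0],uv[1],1];o=c['origin']
    return (o+d*(z-o[2])/d[2]).round(4)
def proj(n,p):
    c=camera_model(n);A=R.from_euler('xyz',c['attitude'],degrees=True).as_matrix()
    q=c['intrinsics']@(A.T@(np.array(p)-c['origin']));return (q[:2]/q[2]).round(1)
E
python3 - <<'E'
from h import *
t=cv2.imread('pics/top.png')
a=cv2.resize(t[120:250,95:235],None,fx=4,fy=4,interpolation=2)
b=cv2.resize(t[110:170,280:340],None,fx=4,fy=4,interpolation=2)
c=np.zeros((520,800,3),np.uint8);c[:,:560]=a;c[:240,560:]=b
cv2.imwrite('pics/crop.png',c)
for u in((134,182),(184,180),(306,132)):print(ray('top',u,.115))
print(ray('top',(313,243),.142),ray('scene',(209.5,215),.115),ray('scene',(327.5,216),.115),ray('scene',(373.5,228),.115))
E
```

```text
[0.5396 0.1918 0.115 ]
[0.546  0.0924 0.115 ]
[ 0.647  -0.1463  0.115 ]
[ 0.4304 -0.1611  0.142 ] [ 0.6472 -0.1422  0.115 ] [0.5486 0.0997 0.115 ] [0.5426 0.2001 0.115 ]
```

View pics/crop.png

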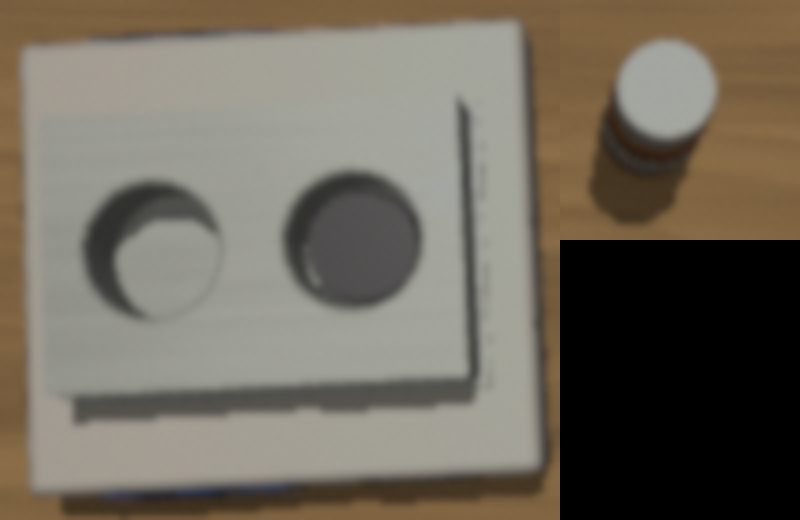

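The enlarged crop shows the left rim at (133.0,182.4) with a bright floor, the right rim at (183.0,179.4) with a grey disc, and the jar cap at (306.2,131.9). The left well looks empty, so I'll go above it with the fingers shut and check with the wrist camera.

Request:
move_arm(
  motion="0.9 -0.95 0 0 0;0.9 -0.95 0 0 0;0.9 -0.95 0 0 0;0.9 -0.95 0 0 0;0.95 -0.95 0 0 0;0.95 -0.95 0 0 0;0.95 -0.95 0 0 0;0.95 -0.95 0 0 0;0.95 -0.95 0 0 0;0 0 0 0 0;0 0 0 0 0;0 0 0 0 0;0 0 0 0 0",
  force=20,
)

```text
time_s: 1.72
tool_pos: [0.5399, 0.1957, 0.2245]
ee_rot: [180.0, -0.0, 159.0]
ft_force: [-0.1, -0.4, -0.9]
opening: 0.0004
gripper_force: 0.0
```

```bash
cat >> h.py <<'E'
def wray(s,uv,z):
    c=camera_model('wrist');M=c['mount'];T=np.eye(4);T[:3,:3]=R.from_euler('xyz',s['ee_rot'],degrees=True).as_matrix();T[:3,3]=s['tool_pos']
    W=T@M;d=W[:3,:3]@np.linalg.inv(c['intrinsics'])@[uv[0],uv[1],1];o=W[:3,3]
    return (o+d*(z-o[2])/d[2]).round(4)
E
python3 - <<'E'
from h import *
import pickle
s=state();im=read_camera('wrist');cv2.imwrite('pics/w1.png',im);pickle.dump(s,open('w1.pkl','wb'))
print(s['tool_pos'],s['ee_rot'],s['opening'],s['ft_force'],s['time_s'],s['joint_positions'])
for u in((133,182.4),(183,179.4),(306.2,131.9)):print(ray('top',u,.115))
E
```

```text
[0.53991257 0.19565204 0.22449914] [ 1.79998313e+02 -9.11656087e-03  1.59040774e+02] 0.00042771925817615907 [-0.05210259 -0.36026945 -0.88174114] 1.725 [ 1.12828476e+01  1.17502733e+01  8.84191871e+01  6.39101405e-03
  7.98373503e+01 -5.77590545e+01]
[0.5388 0.1937 0.115 ]
[0.5471 0.0944 0.115 ]
[ 0.6472 -0.1467  0.115 ]
```

View pics/w1.png

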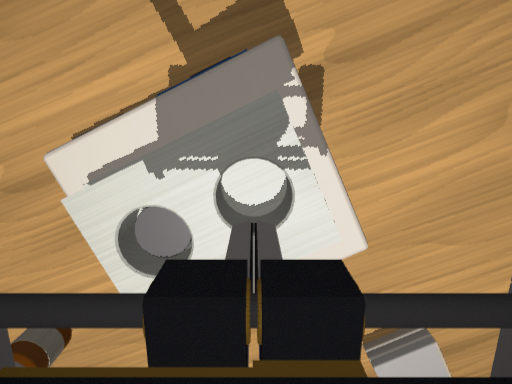

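The wrist view shows the left rim spanning x 215–293 with its top at y 157 (centre about (254,194)). The right rim's centre is at about (155,241). The left floor is bright and the right well holds a grey disc.

```bash
python3 - <<'E'
from h import *
import pickle
s=pickle.load(open('w1.pkl','rb'))
for u in((254,194),(155,241),(254,157),(215,195),(293,195)):print(wray(s,u,.115))
E
```

```text
[0.5377 0.1973 0.115 ]
[0.5467 0.0977 0.115 ]
[0.5074 0.2088 0.115 ]
[0.5263 0.1651 0.115 ]
[0.5507 0.2288 0.115 ]
```

Request:
move_arm(
  motion="-0.03 0 -0.9 0 0;0 0 -0.9 0 0;0 0 -0.9 0 0;0 0 -0.1 0 0;0 0 -0.1 0 0;0 0 -0.1 0 0;0 0 -0.1 0 0;0 0 -0.1 0 0;0 0 0 0 0",
)

```text
time_s: 2.9
tool_pos: [0.5393, 0.1945, 0.0962]
ee_rot: [-180.0, -0.0, 158.9]
ft_force: [-0.7, 0.0, 0.3]
opening: 0.0005
gripper_force: 0.0
```

Request:
move_arm(
  motion="0 0 -0.1 0 0;0 0 -0.1 0 0;0 0 -0.05 0 0;0 0 -0.04 0 0;0 0 -0.03 0 0",
)

```text
time_s: 3.52
tool_pos: [0.5395, 0.1945, 0.0843]
ee_rot: [-180.0, -0.0, 158.9]
ft_force: [-2.7, -0.5, 7.9]
opening: 0.0004
gripper_force: 4.2
```

Contact at tip z = 0.065, which is the bare floor, so the left well is empty. Now up and over to the jar.

Request:
move_arm(
  motion="0 0 0 0 0;0 0 0.9 0 0;0 0 0.9 0 0;0 0 0.9 0 0;0 0 0.8 0 0;0.3 -0.95 0 0 94;0.3 -0.95 0 0 94;0.3 -0.95 0 0 94;0.3 -0.95 0 0 94;0.3 -0.95 0 0 94;0.3 -0.95 0 0 94;0.3 -0.95 0 0 94;0.3 -0.95 0 0 94;0.3 -0.9 0 0 94;0 0 0 0 94;0 0 0 0 94;0 0 0 0 94",
)

```text
time_s: 5.65
tool_pos: [0.6474, -0.1442, 0.2236]
ee_rot: [180.0, -0.0, 159.0]
ft_force: [0.1, -0.1, -0.1]
opening: 0.0937
gripper_force: 0.0
```

```bash
python3 - <<'E'
from h import *
import pickle
s=state();im=read_camera('wrist');cv2.imwrite('pics/w2.png',im);pickle.dump(s,open('w2.pkl','wb'))
print(s['tool_pos'],s['ee_rot'],s['opening'],s['ft_force'],s['time_s'])
E
```

```text
[ 0.64735351 -0.14417018  0.22362591] [ 1.79984186e+02 -1.79815502e-02  1.59004221e+02] 0.09372798392978776 [ 0.12028162 -0.14468353 -0.07289003] 5.65
```

View pics/w2.png

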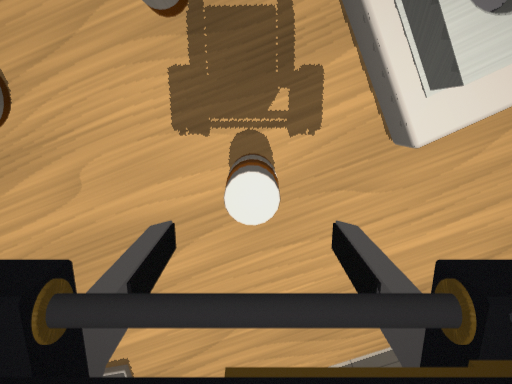

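The wrist view shows the cap centred at about (252.3,196.8), between the open fingers and clear of everything else.

```bash
python3 - <<'E'
from h import *
import pickle
s=pickle.load(open('w2.pkl','rb'))
for u in((252.3,196.8),):
    p=wray(s,u,.115);print(p,(p-s['tool_pos'])/.04)
E
```

```text
[ 0.6467 -0.1447  0.115 ] [-0.01633776 -0.01324549 -2.7156478 ]
```

Request:
move_arm(
  motion="-0.02 -0.01 -0.95 0 94;0 0 -0.95 0 94;0 0 -0.8 0 94;0 0 -0.34 0 94;0 0 0 0 94;0 0 0 0 45;0 0 0 0 45;0 0 0 0 45;0 0 0 0 45;0 0 0 0 45;0 0 0 0 45",
  force=25,
)

```text
time_s: 7.08
tool_pos: [0.6469, -0.1459, 0.1022]
ee_rot: [180.0, 0.0, 158.9]
ft_force: [-0.3, 1.1, 1.2]
opening: 0.0498
gripper_force: 25.0
```

Request:
move_arm(
  motion="0 0 0.5 0 45;0 0 0.9 0 45;0 0 0.9 0 45;0 0 0.9 0 45;0 0 0.4 0 45;-0.3 0.9 0 0 45;-0.3 0.95 0 0 45;-0.3 0.95 0 0 45;-0.3 0.95 0 0 45;-0.3 0.95 0 0 45;-0.3 0.95 0 0 45;-0.3 0.95 0 0 45;-0.3 0.95 0 0 45;-0.31 0.95 0 0 45;0 0 0 0 45;0 0 0 0 45",
)

```text
time_s: 9.07
tool_pos: [0.538, 0.1938, 0.2455]
ee_rot: [-179.9, -0.0, 158.9]
ft_force: [0.6, 0.3, -2.5]
opening: 0.05
gripper_force: 25.0
```

```bash
python3 - <<'E'
from h import *
import pickle
s=state();im=read_camera('top');im2=read_camera('wrist')
c=np.hstack([cv2.resize(im[120:250,95:235],None,fx=3,fy=3,interpolation=2),cv2.resize(im2,(380,285))[:285] if 0 else cv2.resize(im2,(380,390))])
cv2.imwrite('pics/w3.png',c)
print(s['tool_pos'],s['ee_rot'],s['opening'],s['ft_force'],s['gripper_force'])
E
```

```text
[0.53802199 0.19375396 0.24548912] [-1.79926907e+02 -3.44336722e-02  1.58947988e+02] 0.05001582510208642 [ 0.57639301  0.31833713 -2.45684465] 24.99819964170456
```

View pics/w3.png

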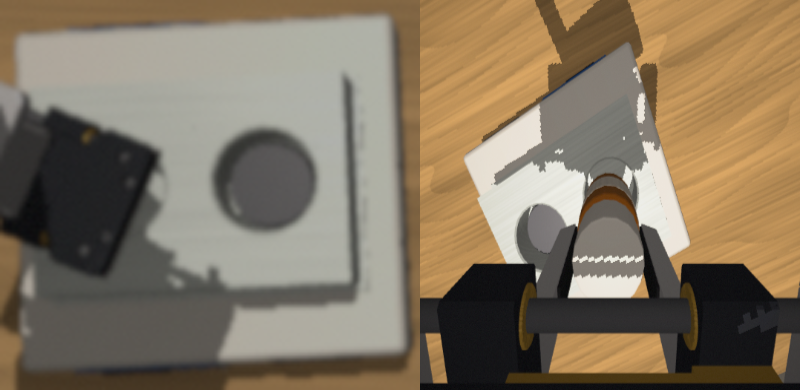

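The views show the jar held upright over the left well (the jar bottom inside the rim in the wrist view) and the grey disc in the right well. I'll nudge it by about 1.5 mm and lower it slowly.

Request:
move_arm(
  motion="0.01 0.04 -0.3 0 45;0 0 -0.3 0 45;0 0 -0.2 0 45;0 0 -0.2 0 45;0 0 -0.2 0 45;0 0 -0.2 0 45;0 0 -0.2 0 45;0 0 0 0 45",
)

```text
time_s: 10.18
tool_pos: [0.5381, 0.1957, 0.1811]
ee_rot: [-179.9, -0.1, 158.9]
ft_force: [0.9, 0.4, -2.7]
opening: 0.05
gripper_force: 25.0
```

No contact with the walls (lateral force unchanged). 14 mm still to go.

Request:
move_arm(
  motion="0 0 -0.1 0 45;0 0 -0.1 0 45;0 0 -0.08 0 45;0 0 -0.04 0 45;0 0 -0.02 0 45;0 0 0 0 45",
)

```text
time_s: 10.92
tool_pos: [0.5388, 0.1958, 0.1685]
ee_rot: [180.0, 0.0, 158.9]
ft_force: [-0.1, 0.2, -3.0]
opening: 0.0495
gripper_force: 25.0
```

Request:
move_arm(
  motion="0 0 -0.02 0 45;0 0 -0.02 0 45;0 0 -0.01 0 45;0 0 0 0 45",
)

```text
time_s: 11.42
tool_pos: [0.539, 0.1958, 0.1672]
ee_rot: [180.0, 0.0, 158.9]
ft_force: [-1.2, -0.2, 2.8]
opening: 0.0498
gripper_force: 25.0
```

The force rose from -3.0 to +2.8 N, so the jar is on the floor at the expected height. Releasing and retreating upward.

Request:
move_arm(
  motion="0 0 0 0 60;0 0 0 0 80;0 0 0 0 94;0 0 0 0 94;0 0 0 0 94;0 0 0.4 0 94;0 0 0.9 0 94;0 0 0.9 0 94;0 0 0.9 0 94;-0.9 0.9 0 0 94;-0.9 0.9 0 0 94;-0.9 0.9 0 0 94;0 0 0 0 94;0 0 0 0 94",
)

```text
time_s: 13.18
tool_pos: [0.4312, 0.3037, 0.2915]
ee_rot: [180.0, 0.1, 159.0]
ft_force: [-0.1, -0.5, -0.3]
opening: 0.0941
gripper_force: 0.0
```

```bash
python3 - <<'E'
from h import *
s=state();print(s['tool_pos'],s['ft_force'],s['time_s'])
cv2.imwrite('pics/f.png',cv2.resize(read_camera('scene')[130:320,180:430],None,fx=3,fy=3))
E
```

```text
[0.43123869 0.30370666 0.29146797] [-0.0861651  -0.49679931 -0.33509727] 13.175
```

View pics/f.png

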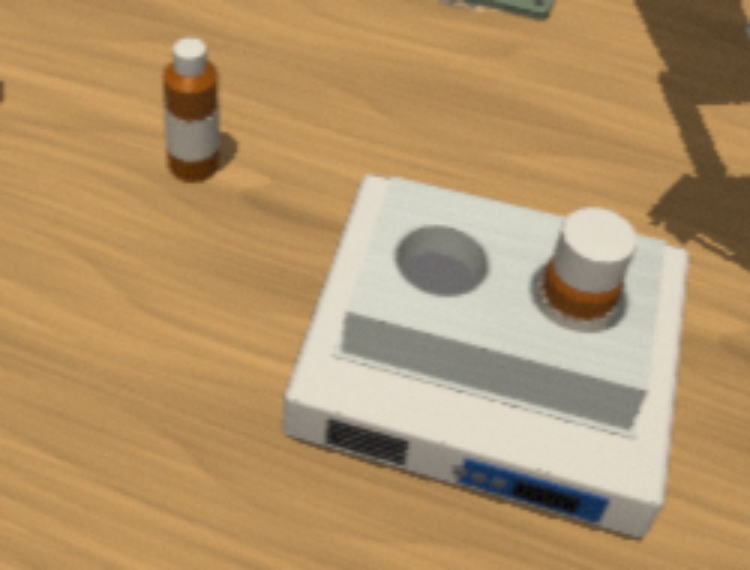

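The picture shows the jar seated upright in the left well at about (583,270) and the tall bottle still standing at (190,110). The gripper is clear of everything.

```bash
python3 -c "
from cell import *
print(hand_in())"
```

```text
the job is handed in; nothing more can be done
None
```

The sample jar stands upright on the floor of the left well, which I touched first and found empty; the tall bottle was not moved, and the job was handed in at about 13 s (no verdict was returned).

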